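Hold the desk drawer unit's key lock open

ROBOT

A 6-joint arm with a two-finger parallel gripper is mounted at the origin on a cart in front of the work surface, level with it; the furniture and walls round the work are solid. World frame = base frame: x ahead of the robot, y to its left, z up, the work surface at z = 0. Lengths are in m, angles in rad, forces in N, time in s.
With the tool pointing down it reaches from about 0.35 to 0.975 m from the base axis. Payload 4.9 kg.
Tool frame: the origin (TCP) lies on the centre line of the jaws, within the pads' length; the fingertips stand manip.tip_reach ahead of it and the grasp point (between the pads) is the TCP (manip.tip_reach is the distance from the TCP to the fingertips, in m); z points along the fingers, y is the line along which they close (so a half turn about z gives the same grasp; the last joint's range is limited). The gripper opens to 85 mm and grips with 20 to 120 N. Pads are 22 mm wide; open, the fingers measure 114 mm over their backs; the gripper's body (76 mm by 85 mm) begins 54 mm behind the grasp point. The pads swing forward as they close: fully open they stand 13 mm farther back than shut.
Start: joints at [-1.243, 0.053, 1.613, -0, 1.476, -0.119], TCP at [0.27, -0.564, 0.25] pointing down, gripper open.
Joint ranges: [-3.01, 3.01], [-1.01, 2.22], [0.06, 2.58], [-1.02, 4.17], [0.09, 2.62], [-3.14, 3.14]. Speed limits (rad/s): [2.57, 2.57, 3.14, 3.14, 3.14, 3.14].

INTERFACE

Orientations are given as a unit quaternion [w, x, y, z].
In Python, from plant import manip gives the robot as it stands. The module is installed in compiled form; this text tells all that it offers.
- The arm moves only by the tool move_arm, never from a script. Its argument "rows" is a list of rows, each a list of 7 numbers: the shift along the tool's x, y, z in cm, then the turn, a rotation vector about the tool's x, y, z in degrees, then the opening, from -1 (shut) to 1 (fully open). In form: [[tx, ty, tz, ax, ay, az, jaw], ...]. A call has 1 to 20 rows; each row shifts and turns the commanded pose from where the row before left it, along the tool's axes as they then stand; what a row does not reach is not made up. A row lasts 1/12 s, in which the tool goes at most 41.7 mm and 7.16 degrees, less where a joint would pass 70% of its speed; a pose out of reach is approached as far as the arm can. A call is refused whole if a number of a shift passes 4.17 or a number of a turn 7.16, either way. A call with a gripper value outside its range is refused whole. The fingers move at their own pace and stop on an object; the grip force is fixed at half the most. Time passes only in rows, so rows that do not move let the fingers close. It gives the time, the measured TCP pose, the force, the opening and the grip force at its end, in the units of the state.
- manip.state(): the state, without advancing time (a new reading comes with each control period).
- manip.grab_frame(name): name is "scene" or "top"; returns a dict with "img" (384x512x3 uint8, blue, green, red), "mtx" (3x3 intrinsics, pixels), "k1" (the pictures are not rectified: a ray, as slopes to the right and down, at radius r is drawn at 1 + k1 r^2 times it, then the intrinsics apply), "R" (3x3) and "t" (3): a world point X has camera coordinates R X + t. Camera axes: x right, y down, z forward; pixel columns grow to the right and rows downward; lengths in m; the calibration is good to about 2 mm. A picture is of the moment at which its call begins. There is no depth.
- manip.job_done(): hands the job in; it is judged then, once.
The state is a dict: "time": time; "joint_pos": joint angles; "joint_vel": joint speeds; "joint_efforts": joint torques, N m; "tool_pos": TCP position; "tool_rot": TCP orientation; "contact_force": force on the tool from outside, world axes, zero at the start; "ft_torque": the same for the moment, N m; "gripper_width": opening from 0.0 (shut) to 1.0 (fully open); "grasp_force": force on a finger pad.
Only numpy, scipy, OpenCV 4.12 (cv2) and the standard library are available. Lean on these libraries where they do the work, as an engineer would, in place of code of your own. Each camera call takes 0.05 s, during which the arm holds its last target. There are 200 camera calls.

TASK

Take the red-headed key out of its wooden stand and push it fully home in the lock on top of the drawer unit; two wafers inside stick a little to one side or the other, so twist the key slightly left and right while pushing lightly until it goes all the way in. Then turn it a quarter turn clockwise (seen from above), which pushes the top drawer ajar, and finish still gripping the key and holding it turned, because the lock springs back if released. Do not knock over or shift the white cup or the glue stick.

Things in the scene. Friction and masses are not known exactly. Their poses are not given: they have to be found in the camera images.
- key: Upright key. Origin at the blade's tip, z up to the head. Steel blade 16 mm wide (x), 3.2 mm thick (y), 32 mm long, blunt tip (15.4 x 2.8 mm). Above it a red plastic head 28 (x) x 10 (y) x 36 mm tall, 32 to 68 mm above the tip: grip it across the 10 mm. A half turn about z makes no difference. About 80 g.
- key_shoulder (a point): On the key: the underside of the red head on the key's axis, 32 mm above the blade's tip, axes as the key. It meets the top of the lock when the key is fully home; in the stand it rests on the stand's top.
- key_grip (a point): On the key: centre of the red head for gripping, 53 mm above the blade's tip, axes as the key.
- key_stand: Light wooden block 62 x 76 x 40 mm fixed to the desk, origin at the centre of its underside, z up, with an upright slot 18 x 5.2 mm along its x in the middle of its top, 36 mm deep. At the start the key's blade stands in the slot, its head resting on the top.
- unit: Black three-drawer unit fixed to the desk, body 200 x 176 x 170 mm, drawer handles facing its -x (towards the robot); origin at the centre of its underside, z up. Its top is 170 mm up.
- keyway (a point): Centre of the keyhole's mouth, on top of the round steel lock (47 mm across, 42 mm tall) on the unit: 45 mm in front (-x) of the unit's origin, 212 mm above it; axes as the unit's. The hole goes straight down, 17.6 mm along x, 4.8 mm along y when the plug is at 0, mouth chamfered 1.5 mm. The key goes 32 mm deep, until its head meets the mouth.
- wafers (a point): In the lock, on its axis, 13 mm below the mouth: top of the first of two wafers (the other's is 23 mm below), slots 17.6 x 4.4 mm. Each starts twisted at random by up to 0.35 rad either way, held by friction (0.08 N m). The key stops on it until twisted to match within about 0.08 rad (the plug turns too), then slides on and carries that wafer along. 5 to 10 N of push will do.
- plug (a joint): Lock plug: 0 = keyhole along the unit's x, grows as it turns clockwise seen from above; 1.571 = a quarter turn, stop at 1.65, and at -0.55 the other way. A spring of 0.05 N m per rad returns it to 0; with both wafers turning takes about 0.25 N m. The key has about 0.1 rad of play in it, so turn the gripper a little farther.
- unit_drawer_3 (a joint): Top drawer of the unit: 0 shut, grows (m) as it slides out to the unit's -x. It is driven by the plug alone: 0.020 m per rad of the plug, so about 0.031 m out at a quarter turn (a little inward when the plug turns the other way).
- monitor_left: Large black monitor over the back of the desk, an obstacle for the arm: origin under its foot. Screen 550 mm wide along its y, 330 mm tall, 24 mm thick, its centre 50 mm in front (-x) of the origin and 396 mm up, so it fills heights 0.23 to 0.56 m. Its left end (+y) reaches nearest the robot; pass in front of it.
- cup: White paper cup 72 mm across, 83 mm tall, loose bystander; origin at the centre of its underside.
- glue: Upright white glue stick with a red cap, 28 mm across, 94 mm tall, loose bystander; origin at the centre of its underside.

How it is judged:
By the outcome, as a careful person would: the job done as asked, in the order asked, and still so for the second after the job is handed in, while the arm keeps its last pose, push and grip.
It also fails if it takes over 72 s, if anything falls off the work surface, if the arm or the gripper's body presses on something with over 40 N, if the wrist force passes 120 N, or if a joint passes its speed limit or range.

## Working session

There is one attempt and no reset: what is moved stays moved. The work goes in short steps, Python scripts to look and compute and a tool call to move; the robot and the scene stay as the last step left them, time stands still between calls to the robot, and variables do not carry over. Pictures are saved under pics/ and viewed, at most 10 in all, crops included, and the job is handed in when it is done.

Besides the shell and the picture viewer there is one more tool, called after "Call:" in YAML: its name, and indented under it one key for each argument. move_arm: Moves the arm, as the interface text tells. Its arguments: {"type":"object","properties":{"rows":{"type":"array","items":{"type":"array","items":{"type":"number"}}}},"required":["rows"]}

```bash
mkdir -p pics
cat > h.py <<'E'
import numpy as np, cv2
from plant import manip
def ray(f,px):
    K=f["mtx"]; d=np.array([(px[0]-K[0,2])/K[0,0],(px[1]-K[1,2])/K[1,1]]); u=d.copy()
    for _ in range(20): u=d/(1+f["k1"]*(u@u))
    R=np.array(f["R"]);t=np.array(f["t"])
    return -R.T@t, R.T@np.array([u[0],u[1],1.])
def onz(f,px,z):
    c,d=ray(f,px); return c+d*(z-c[2])/d[2]
def proj(f,X):
    c=np.array(f["R"])@np.array(X)+f["t"]; u=c[:2]/c[2]; u=u*(1+f["k1"]*(u@u)); K=f["mtx"]
    return np.array([K[0,0]*u[0]+K[0,2],K[1,1]*u[1]+K[1,2]])
def two(f1,p1,f2,p2):
    a,d=ray(f1,p1); b,e=ray(f2,p2); d/=np.linalg.norm(d);e/=np.linalg.norm(e)
    s=np.linalg.lstsq(np.stack([d,-e],1),b-a,rcond=None)[0]
    P,Q=a+d*s[0],b+e*s[1]; return (P+Q)/2,np.linalg.norm(P-Q)
E
python3 - <<'E'
from h import *
for n in("scene","top"):
    f=manip.grab_frame(n); cv2.imwrite(f"pics/{n}0.png",f["img"]); np.save(f"{n}0.npy",f,allow_pickle=True)
    print(n,f["k1"],ray(f,(256,192)))
print(manip.tip_reach,manip.state())
E
```

```text
scene 0.0010152412526234372 (array([-0.16542463,  0.75051013,  0.98701537]), array([ 0.53722019, -0.59248342, -0.60039374]))
top -0.07431141538422902 (array([ 0.54720092, -0.09251115,  1.56361017]), array([ 0.04454283,  0.01499459, -0.99898051]))
0.019 {'time': 0.1, 'joint_pos': array([-1.24297335e+00,  5.32938007e-02,  1.61416853e+00, -1.72458569e-05,
        1.47598676e+00, -1.19012472e-01]), 'joint_vel': array([-0.00024013, -0.00163496, -0.00324988,  0.00036784,  0.00176883,
       -0.00074775]), 'joint_efforts': array([ 3.27638854e-04, -3.94906318e+01, -3.71361566e+01, -9.63664024e-05,
        3.87167704e-03, -5.36459751e-06]), 'tool_pos': array([ 0.26988845, -0.56313635,  0.24917701]), 'tool_rot': array([-9.22273281e-04,  9.75145300e-01,  2.21564398e-01, -1.05272011e-04]), 'contact_force': array([ 0.67790631, -0.04634772,  0.51321316]), 'ft_torque': array([ 0.03967143, -0.03636864, -0.02508168]), 'grasp_force': 0.0, 'gripper_width': 1.0011790517401393}
```

View pics/scene0.png

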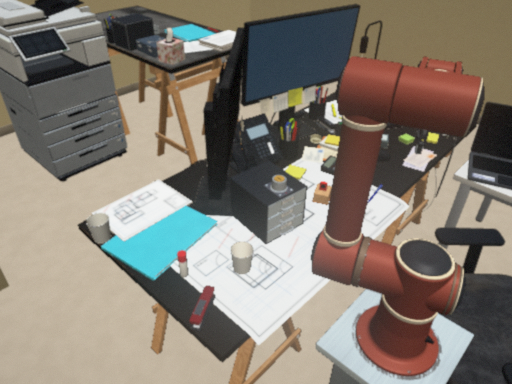

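View pics/top0.png

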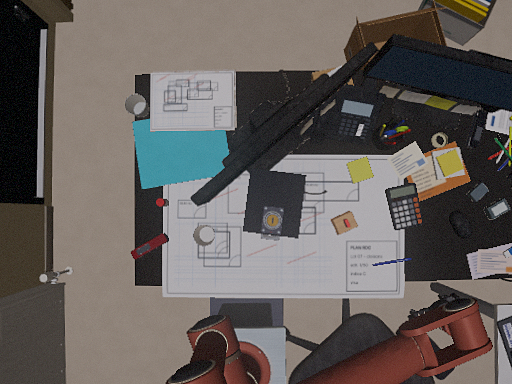

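Scene: unit about (268,200), lock (279,183), stand with key (322,192), cup (242,257), glue (183,263). Top: lock (272,221), stand (344,222), cup (204,234), glue (162,202), monitor end (196,200). Enlarging the key areas.

Run:
```python
from h import *
S=np.load("scene0.npy",allow_pickle=True).item();T=np.load("top0.npy",allow_pickle=True).item()
a=cv2.resize(T["img"][160:250,235:365],None,fx=6,fy=6,interpolation=cv2.INTER_CUBIC)
b=cv2.resize(S["img"][155:245,225:345],None,fx=6,fy=6,interpolation=cv2.INTER_CUBIC)
cv2.imwrite("pics/tc.png",a);cv2.imwrite("pics/sc.png",b)
```

```text
(no output)
```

View pics/tc.png

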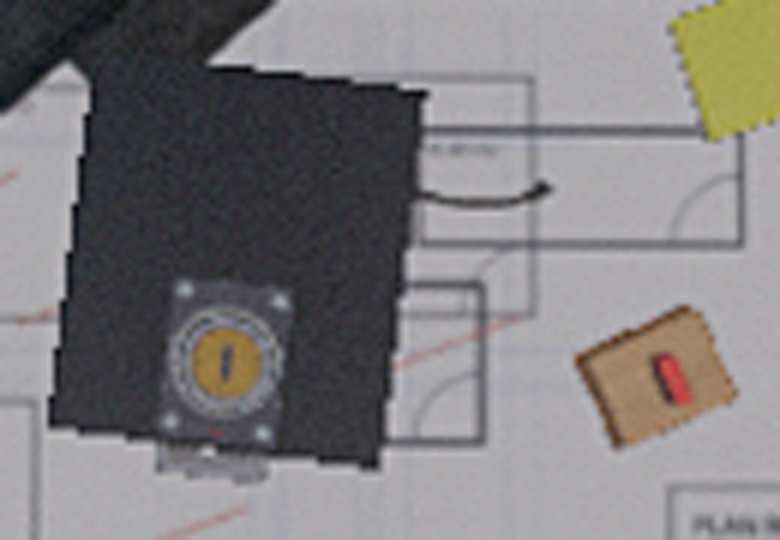

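View pics/sc.png

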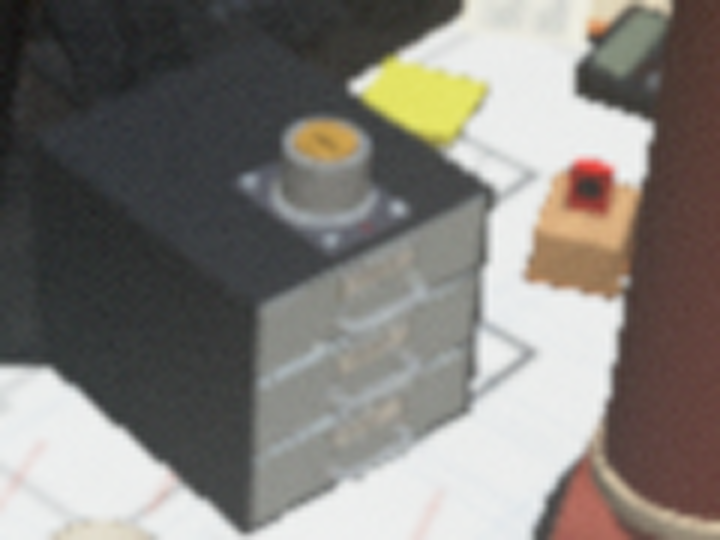

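Top crop: unit corners about (428,95), (378,467), (50,425), gold plug (228,362), stand (657,375), red head (672,378). Scene crop: gold (325,141), head (590,184). Now the numbers.

```bash
cat >> h.py <<'E'
def blob(f,fn,box):
    x0,y0,x1,y1=box; im=cv2.resize(f["img"][y0:y1,x0:x1],None,fx=6,fy=6,interpolation=cv2.INTER_CUBIC)
    hsv=cv2.cvtColor(im,cv2.COLOR_BGR2HSV).astype(int); m=fn(hsv[...,0],hsv[...,1],hsv[...,2]).astype(np.uint8)
    cs,_=cv2.findContours(m,cv2.RETR_EXTERNAL,cv2.CHAIN_APPROX_NONE); c=max(cs,key=cv2.contourArea)
    return (c.reshape(-1,2).astype(float)+.5)/6-.5+[x0,y0]
def cen(c):
    m=cv2.moments(c.astype(np.float32).reshape(-1,1,2)); return np.array([m["m10"],m["m01"]])/m["m00"]
gold=lambda h,s,v:(h>8)&(h<30)&(s>110)&(v>80)
red=lambda h,s,v:((h<6)|(h>172))&(s>140)
wood=lambda h,s,v:(((h<25)|(h>172))&(s>60)&(v>60))
E
python3 - <<'E'
from h import *
S=np.load("scene0.npy",allow_pickle=True).item();T=np.load("top0.npy",allow_pickle=True).item()
gt=blob(T,gold,(255,200,290,240)); gs=blob(S,gold,(265,165,295,200))
print("gold px",cen(gt),cen(gs),"tri",two(T,cen(gt),S,cen(gs)),"onz.212",onz(T,cen(gt),.212),onz(S,cen(gs),.212))
P=np.array([onz(T,p,.212)[:2] for p in gt]);print("gold rect",cv2.minAreaRect(P.astype(np.float32)))
q=lambda u,v:((u+.5)/6-.5+235,(v+.5)/6-.5+160)
c=[onz(T,q(*p),.170)[:2] for p in((428,95),(378,467),(50,425))]
print("unit corners",c,np.linalg.norm(c[0]-c[1]),np.linalg.norm(c[1]-c[2]))
e=c[0]-c[1];g=c[2]-c[1];print("yaw",np.arctan2(e[1],e[0]),np.arctan2(-g[0],g[1]),"centre",(c[0]+c[2])/2)
rt=blob(T,red,(335,212,358,232)); rs=blob(S,red,(310,175,335,195))
for z in(.072+.036-.04,.04+.036): print("key top onz",z,[onz(T,cen(rt),z)])
P=np.array([onz(T,p,.076)[:2] for p in rt]);print("head",cv2.minAreaRect((P*1000).astype(np.float32)))
print("tri head",two(T,cen(rt),S,cen(rs)))
wt=blob(T,wood,(325,205,365,240));P=np.array([onz(T,p,.04)[:2] for p in wt]);r=cv2.minAreaRect((P*1000).astype(np.float32));print("stand",r,cv2.boxPoints(r))
print("cup",onz(T,(204,234),.083),"glue",onz(T,(162,202),.094),"mon",onz(T,(196,203),.56),onz(T,(190,195),.56),onz(T,(196,203),.23))
E
```

```text
gold px [272.11095595 219.94368545] [278.8709705  178.03659526] tri (array([ 0.52316916, -0.11877756,  0.21447592]), np.float64(0.0009318588173002367)) onz.212 [ 0.5227646  -0.11912259  0.212     ] [ 0.52572575 -0.12125265  0.212     ]
gold rect ((0.5228546261787415, -0.11904334276914597), (0.03198142349720001, 0.03192589432001114), 89.02887725830078)
unit corners [array([ 0.65818079, -0.22755493]), array([ 0.46681898, -0.19754877]), array([ 0.49119752, -0.02916074])] 0.19370005609612576 0.1701435884366294
yaw -0.15553678795200895 -0.14377701386021935 centre [ 0.57468915 -0.12835784]
key top onz 0.06799999999999998 [array([ 0.5064802 , -0.36971128,  0.068     ])]
key top onz 0.076 [array([ 0.50669801, -0.36822854,  0.076     ])]
head ((506.406494140625, -368.44927978515625), (28.686874389648438, 11.873734474182129), 25.294170379638672)
tri head (array([ 0.50729421, -0.37040678,  0.05999313]), np.float64(0.002574841929535235))
stand ((507.57720947265625, -364.7284851074219), (60.51311492919922, 76.94026184082031), 23.03313446044922) [[ 464.6808  -341.16354]
 [ 494.78467 -411.97   ]
 [ 550.47363 -388.29343]
 [ 520.36975 -317.48697]]
cup [0.4779001  0.10309731 0.083     ] glue [0.58516357 0.23915245 0.094     ] mon [0.56963878 0.05726472 0.56      ] [0.58778517 0.07060231 0.56      ] [0.57701664 0.10651296 0.23      ]
```

Run:
```python
from h import *
S=np.load("scene0.npy",allow_pickle=True).item();T=np.load("top0.npy",allow_pickle=True).item()
for v0 in(150,170,190,210):
  for s0 in (120,150):
    r=blob(T,lambda h,s,v:((h<8)|(h>172))&(s>s0)&(v>v0),(335,212,358,232))
    P=np.array([onz(T,p,.076)[:2] for p in r]);print(v0,s0,cv2.minAreaRect((P*1000).astype(np.float32)))
for v0 in (90,110,130,150):
    r=blob(T,lambda h,s,v:((h<25)|(h>172))&(s>50)&(v>v0),(325,205,365,240));P=np.array([onz(T,p,.04)[:2] for p in r]);print("stand",v0,cv2.minAreaRect((P*1000).astype(np.float32)))
# unit edge yaw: dark mask left and right edges at top
```

```text
150 120 ((505.9600830078125, -370.0363464355469), (28.50474739074707, 10.632940292358398), 24.43196678161621)
150 150 ((506.08709716796875, -369.1673278808594), (26.016693115234375, 9.155562400817871), 24.431964874267578)
170 120 ((505.3227844238281, -370.4623718261719), (26.969383239746094, 9.153436660766602), 25.27557373046875)
170 150 ((505.7386474609375, -369.40765380859375), (25.136913299560547, 8.425248146057129), 22.18851661682129)
190 120 ((505.4118957519531, -369.1837158203125), (23.256797790527344, 5.447736740112305), 22.121044158935547)
190 150 ((505.4118957519531, -369.1837158203125), (23.256797790527344, 5.447736740112305), 22.121044158935547)Traceback (most recent call last):
  File "<stdin>", line 5, in <module>
  File "h.py", line 20, in blob
    cs,_=cv2.findContours(m,cv2.RETR_EXTERNAL,cv2.CHAIN_APPROX_NONE); c=max(cs,key=cv2.contourArea)
                                                                        ~~~^^^^^^^^^^^^^^^^^^^^^^^^
ValueError: max() iterable argument is empty
```

Call:
move_arm:
  rows:
    - [3,0,0,0,0,-7.1,-0.1]
    - [3,0,0,0,0,-7.1,-0.1]
    - [3,0,0,0,0,-7.1,-0.1]
    - [3,0,0,0,0,-7.1,-0.1]
    - [2,0,0,0,0,-7.1,-0.1]
    - [2,0,0,0,0,-7.1,-0.1]
    - [0,0,0,0,0,-7.1,-0.1]
    - [0,0,0,0,0,-7.1,-0.1]
    - [0,0,0,0,0,-7.1,-0.1]
    - [0,0,0,0,0,-7.1,-0.1]
    - [0,0,0,0,0,-7.1,-0.1]
    - [0,0,0,0,0,-7.1,-0.1]
    - [0,0,0,0,0,-7.1,-0.1]
    - [0,0,0,0,0,-7.1,-0.1]
    - [0,0,0,0,0,-7.1,-0.1]
    - [0,0,0,0,0,-7.1,-0.1]
    - [0,0,0,0,0,-7.1,-0.1]
    - [0,0,0,0,0,-7.1,-0.1]
    - [0,0,0,0,0,-7.1,-0.1]
    - [0,0,0,0,0,-7.1,-0.1]

```text
time: 1.77
tool_pos: [0.3871, -0.4594, 0.2496]
tool_rot: [-0.0, 0.105, 0.994, 0.0]
contact_force: [-0.1, 0.1, 0.1]
gripper_width: 0.449
grasp_force: 0.0
```

Call:
move_arm:
  rows:
    - [0,0,0,0,0,-7,-0.2]
    - [0,0,0,0,0,-7,-0.2]
    - [0,0,0,0,0,-7,-0.2]
    - [0,0,0,0,0,-7,-0.2]
    - [0,0,0,0,0,-7,-0.2]
    - [0,0,0,0,0,-1,-0.2]
    - [-2.9,0.7,0.5,0,0,0,-0.2]
    - [-2.9,0.7,1.5,0,0,0,-0.2]
    - [-2.9,0.7,2,0,0,0,-0.2]
    - [-2.9,0.7,2,0,0,0,-0.2]
    - [-2.9,0.6,2,0,0,0,-0.2]
    - [0,0,2,0,0,0,-0.2]
    - [0,0,2,0,0,0,-0.2]
    - [0,0,1,0,0,0,-0.2]
    - [0,0,0,0,0,0,-0.2]
    - [0,0,0,0,0,0,-0.2]

```text
time: 3.1
tool_pos: [0.5062, -0.3705, 0.12]
tool_rot: [-0.0, -0.204, 0.979, 0.0]
contact_force: [0.9, 0.3, 0.6]
gripper_width: 0.402
grasp_force: 0.0
```

Run:
```python
from h import *
a=[]
for n,b in(("top",(310,180,390,250)),("scene",(290,130,370,200))):
    f=manip.grab_frame(n); a.append(cv2.resize(f["img"][b[1]:b[3],b[0]:b[2]],None,fx=5,fy=5,interpolation=cv2.INTER_CUBIC))
cv2.imwrite("pics/g1.png",np.hstack(a))
```

```text
(no output)
```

View pics/g1.png

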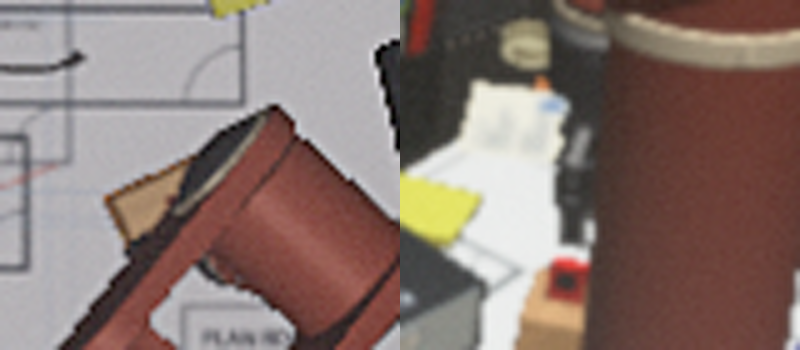

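The wrist hides the stand in top (about (345,220)) and the arm half-hides the key in scene, so I descend and grip on the measured pose.

Call:
move_arm:
  rows:
    - [0,0.1,1,0,0,0,-0.2]
    - [0,0,1.5,0,0,0,-0.2]
    - [0,0,1.5,0,0,0,-0.2]
    - [0,0,1,0,0,0,-0.2]
    - [0,0,0.5,0,0,0,-0.2]
    - [0,0,0.3,0,0,0,-0.2]
    - [0,0,0,0,0,0,-0.2]
    - [0,0,0,0,0,0,-0.2]

```text
time: 3.87
tool_pos: [0.5065, -0.3699, 0.063]
tool_rot: [0.0, -0.204, 0.979, -0.0]
contact_force: [-0.6, -0.2, 0.4]
gripper_width: 0.396
grasp_force: 0.0
```

Call:
move_arm:
  rows:
    - [0,0,0,0,0,0,-0.5]
    - [0,0,0,0,0,0,-0.6]
    - [0,0,0,0,0,0,-0.7]
    - [0,0,0,0,0,0,-0.8]
    - [0,0,0,0,0,0,-0.9]
    - [0,0,0,0,0,0,-1]
    - [0,0,0,0,0,0,-1]
    - [0,0,0,0,0,0,-1]

```text
time: 4.53
tool_pos: [0.5066, -0.3699, 0.0631]
tool_rot: [0.0, -0.205, 0.979, -0.0]
contact_force: [-0.4, 0.9, 5.1]
gripper_width: 0.107
grasp_force: 58.6
```

Call:
move_arm:
  rows:
    - [0,0,-0.3,0,0,0,-1]
    - [0,0,-0.5,0,0,0,-1]
    - [0,0,-1,0,0,0,-1]
    - [0,0,-1.5,0,0,0,-1]
    - [0,0,-2,0,0,0,-1]
    - [0,0,-2,0,0,0,-1]
    - [0,0,-2,0,0,0,-1]
    - [0,0,-2,0,0,0,-1]
    - [0,0,-2,0,0,0,-1]
    - [0,0,-2,0,0,0,-1]
    - [0,0,-2,0,0,0,-1]
    - [0,0,-2,0,0,0,-1]
    - [0,0,-2,0,0,0,-1]
    - [0,0,-1.5,0,0,0,-1]
    - [0,0,-0.8,0,0,0,-1]
    - [0,0,0,0,0,0,-1]

```text
time: 5.87
tool_pos: [0.5068, -0.37, 0.3011]
tool_rot: [0.001, -0.205, 0.979, -0.002]
contact_force: [-0.1, -0.1, 0.7]
gripper_width: 0.109
grasp_force: 59.0
```

Run:
```python
from h import *
S=np.load("scene0.npy",allow_pickle=True).item();T=np.load("top0.npy",allow_pickle=True).item()
# unit yaw by edge line fits on dark mask in top view, at z=.17
g=cv2.GaussianBlur(cv2.resize(T["img"][160:250,235:365],None,fx=6,fy=6,interpolation=cv2.INTER_CUBIC),(0,0),2).max(2).astype(int)
q=lambda u,v:((u+.5)/6-.5+235,(v+.5)/6-.5+160)
L=[];Rr=[];F=[];Rb=[]
for v in range(120,410,5):
    d=np.where(g[v,:340]<100)[0]; L.append(onz(T,q(d[0],v),.17)[:2])
    d=np.where(g[v,230:440]<100)[0]; 
    w=np.where(g[v,300:]>100)[0]; Rr.append(onz(T,q(300+w[0],v),.17)[:2])
for u in list(range(70,150,5))+list(range(285,370,5)):
    w=np.where(g[390:,u]>100)[0]; F.append(onz(T,q(u,390+w[0]),.17)[:2])
for u in range(225,415,5):
    w=np.where(g[:160,u]>100)[0]; 
    if len(w): Rb.append(onz(T,q(u,w[-1]),.17)[:2])
for n,A in(("left",L),("right",Rr),("front",F),("back",Rb)):
    l=cv2.fitLine(np.array(A,np.float32),cv2.DIST_HUBER,0,.002,.0001).ravel(); print(n,l,np.degrees(np.arctan(l[1]/l[0])))
```

```text
left [ 0.99033064 -0.13872702  0.5747961  -0.03957256] -7.9741907
right [ 0.9878225  -0.15558533  0.5658363  -0.21337214] -8.950745
front [ 0.13978611  0.99018174  0.47755453 -0.11542258] 81.96452
back [ 0.13387947  0.9909976   0.6707338  -0.16150416] 82.30617
```

Call:
move_arm:
  rows:
    - [0,0,0,0,0,6.4,-1]
    - [0,0,0,0,0,6.4,-1]
    - [0,0,0,0,0,6.4,-1]
    - [0,0,0,0,0,6.4,-1]
    - [0,0,0,0,0,6.1,-1]
    - [0,1,0,0,0,0,-1]
    - [0.2,2,0,0,0,0,-1]
    - [0.2,3,0,0,0,0,-1]
    - [0.3,3,0,0,0,0,-1]
    - [0.3,3,0,0,0,0,-1]
    - [0.3,3,0,0,0,0,-1]
    - [0.3,3,0,0,0,0,-1]
    - [0.3,3,0,0,0,0,-1]
    - [0,2,0,0,0,0,-1]
    - [0,1.5,0,0,0,0,-1]
    - [0,0.5,0,0,0,0,-1]
    - [0,0,0,0,0,0,-1]
    - [0,0,0,0,0,0,-1]

```text
time: 7.37
tool_pos: [0.5223, -0.1193, 0.2977]
tool_rot: [-0.001, 0.07, 0.998, -0.0]
contact_force: [-0.3, -0.5, -0.7]
gripper_width: 0.106
grasp_force: 59.0
```

Run:
```python
from h import *
a=[]
for n,b in(("top",(232,180,312,250)),("scene",(239,125,319,195))):
    f=manip.grab_frame(n);np.save(n+"1.npy",f,allow_pickle=True); a.append(cv2.resize(f["img"][b[1]:b[3],b[0]:b[2]],None,fx=5,fy=5,interpolation=cv2.INTER_CUBIC))
    p=np.array(manip.state()["tool_pos"]); print(n,proj(f,p),proj(f,p-[0,0,.055]),proj(f,p-[0,0,.023]))
cv2.imwrite("pics/g2.png",np.hstack(a))
```

```text
top [272.96938007 220.63574443] [272.55775099 220.27326678] [272.79296626 220.48039624]
scene [280.71719085 156.04790958] [279.8766459 170.6771374] [280.3605688  162.25457947]
```

View pics/g2.png

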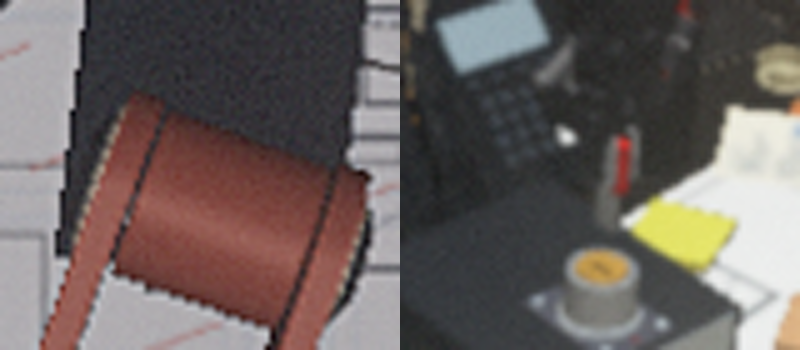

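Scene: the head's near end shows at about (283.6,158), blade at (280.5,167), above the gold plug at (279,178.6); top is hidden by the wrist. I compare the red end face and the tip with their predictions.

Run:
```python
from h import *
f=np.load("scene1.npy",allow_pickle=True).item();p=np.array(manip.state()["tool_pos"])
r=blob(f,lambda h,s,v:((h<8)|(h>172))&(s>110)&(v>60),(272,145,295,175))
print("red cen",cen(r),r.min(0),r.max(0))
ps=-8.2*np.pi/180;X=np.array([np.cos(ps),np.sin(ps),0]);Y=np.array([-np.sin(ps),np.cos(ps),0])
c=[proj(f,p+X*x+Y*y+[0,0,z]) for x,y,z in((-.011,.005,-.023),(-.014,.005,-.023),(-.014,-.005,-.023),(-.014,-.005,.013),(-.014,.005,.013),(-.011,.005,.013))]
print(np.round(c,1),cen(np.array(c)))
print("per cm x,y:",proj(f,p+X*.01)-proj(f,p),proj(f,p+Y*.01)-proj(f,p))
print("gold",cen(blob(f,gold,(265,165,295,200))),"pred gold",proj(f,[.523,-.119,.212]))
im=f["img"]; t=cv2.cvtColor(im,cv2.COLOR_BGR2GRAY)
for v in range(160,176): print(v,t[v,272:292])
```

```text
red cen [283.2232256 157.6591207] [281.58333333 151.58333333] [284.75       163.41666667]
[[281.5 164.3]
 [282.1 164.7]
 [284.5 163.6]
 [285.2 153.8]
 [282.7 154.9]
 [282.1 154.5]] [283.30217569 159.32673172]
per cm x,y: [-2.12574206 -1.33704084] [-2.40241887  1.04877003]
gold [278.85164929 178.0488579 ] pred gold [279.06376325 178.65778406]
160 [ 48  47  49  53  53  55  54  69  95 105  92  80  84  85  75  63  57  59
  59  56]
161 [ 47  43  51  51  55  59  65  82 106 102  87  80  75  71  63  63  59  60
  60  62]
162 [ 49  46  42  46  53  57  74  93 103  92  79  75  69  60  57  59  56  61
  59  74]
163 [ 53  52  49  47  50  58  77  99 100  90  79  68  65  60  61  61  62  66
  80 133]
164 [ 61  55  57  51  57  61  80  98  97  97  85  66  57  57  60  60  73 114
 147 189]
165 [ 62  60  61  58  56  63  82  97 102 101  91  62  57  57  70  90 126 173
 196 214]
166 [ 61  61  61  60  63  67  83  98  98 103  90  64  59  83 136 181 197 206
 211 213]
167 [ 58  62  61  61  59  69  86  94  99  99  88  76  94 150 208 221 218 213
 213 212]
168 [ 58  60  62  60  62  69  83  96 100  98  91 138 189 216 228 222 214 213
 213 214]
169 [ 61  61  63  61  63  67  79  90  97  95 100 167 223 223 217 214 212 212
 212 212]
170 [ 62  62  62  62  61  64  72  77  88  95  92 132 172 191 207 213 213 212
 214 214]
171 [ 57  63  63  61  64  61  62  66  74  77  77  79  97 141 190 209 211 212
 213 213]
172 [ 60  63  63  61  62  60  63  65  65  68  63  67  69  95 139 177 204 209
 212 213]
173 [ 59  60  61  62  66  69  70  70  66  66  64  62  64  71  87 118 158 192
 211 212]
174 [ 60  63  68  83  88 100  99 103  97  87  81  73  67  64  69  75 101 143
 176 201]
175 [ 64  88 117 137 140 145 141 143 142 140 128 108  81  70  66  68  73  87
 117 154]
```

Call:
move_arm:
  rows:
    - [-0.05,0,0.5,0,0,0,-1]
    - [0,0,0.8,0,0,0,-1]
    - [0,0,0.8,0,0,0,-1]
    - [0,0,0.5,0,0,0,-1]
    - [0,0,0.2,0,0,0,-1]
    - [0,0,0.1,0,0,0,-1]
    - [0,0,0.1,0,0,0,-1]
    - [0,0,0,0,0,0,-1]
    - [0,0,0,0,0,0,-1]

```text
time: 8.22
tool_pos: [0.5233, -0.1194, 0.2687]
tool_rot: [0.0, 0.071, 0.998, -0.0]
contact_force: [-0.4, 0.4, -0.9]
gripper_width: 0.111
grasp_force: 59.0
```

```bash
cat > s.py <<'E'
from plant import manip; import numpy as np
from scipy.spatial.transform import Rotation as R
s=manip.state();q=s["tool_rot"];r=R.from_quat([q[1],q[2],q[3],q[0]])
x=r.as_matrix()[:,0]
print(np.round(s["tool_pos"],4),"F",np.round(s["contact_force"],1),"M",np.round(s["ft_torque"],2),"yaw",round(np.degrees(np.arctan2(x[1],x[0])),2),"tz",np.round(r.as_matrix()[:,2],3),"j6",s["joint_pos"][5].round(3),s["time"])
E
python3 s.py
```

```text
[ 0.5233 -0.1194  0.2687] F [-0.4  0.4 -0.9] M [ 0.   -0.02 -0.01] yaw 171.91 tz [ 0.001 -0.    -1.   ] j6 -1.793 8.2167
```

Call:
move_arm:
  rows:
    - [0,0,0.1,0,0,0,-1]
    - [0,0,0.1,0,0,0,-1]
    - [0,0,0.1,0,0,0,-1]
    - [0,0,0,0,0,0,-1]
    - [0,0,0,0,0,0,-1]

```text
time: 8.63
tool_pos: [0.5231, -0.1194, 0.2652]
tool_rot: [-0.0, 0.071, 0.998, 0.0]
contact_force: [-0.3, 0.8, -0.8]
gripper_width: 0.106
grasp_force: 59.0
```

```bash
python3 s.py
python3 - <<'E'
from h import *
f=manip.grab_frame("scene");cv2.imwrite("pics/g3.png",cv2.resize(f["img"][145:195,255:310],None,fx=10,fy=10,interpolation=cv2.INTER_CUBIC))
E
```

```text
[ 0.5231 -0.1194  0.2652] F [-0.3  0.8 -0.8] M [0.02 0.03 0.01] yaw 171.9 tz [-0.  0. -1.] j6 -1.793 8.6333
```

View pics/g3.png

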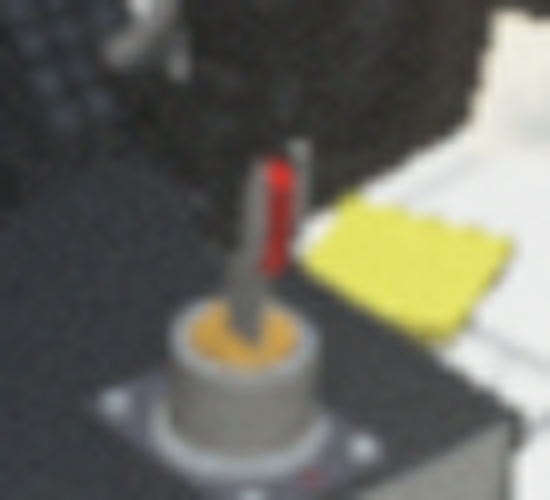

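The blade tip, at scene (279.3,178), sits in the middle of the gold plug (279,178). Going down.

Call:
move_arm:
  rows:
    - [0,0,0.1,0,0,0,-1]
    - [0,0,0.1,0,0,0,-1]
    - [0,0,0.1,0,0,0,-1]
    - [0,0,0,0,0,0,-1]
    - [0,0,0,0,0,0,-1]

```text
time: 9.1
tool_pos: [0.523, -0.1194, 0.2621]
tool_rot: [-0.0, 0.071, 0.998, 0.0]
contact_force: [0.4, 0.2, -1.3]
gripper_width: 0.108
grasp_force: 59.1
```

```bash
python3 s.py
```

```text
[ 0.523  -0.1194  0.2621] F [ 0.4  0.2 -1.3] M [ 0.09 -0.01  0.  ] yaw 171.9 tz [-0.  0. -1.] j6 -1.793 9.1
```

Call:
move_arm:
  rows:
    - [0,0,0.1,0,0,0,-1]
    - [0,0,0.1,0,0,0,-1]
    - [0,0,0.1,0,0,0,-1]
    - [0,0,0.1,0,0,0,-1]
    - [0,0,0.1,0,0,0,-1]
    - [0,0,0,0,0,0,-1]
    - [0,0,0,0,0,0,-1]

```text
time: 9.68
tool_pos: [0.523, -0.1193, 0.257]
tool_rot: [-0.0, 0.071, 0.998, 0.0]
contact_force: [0.8, 1.5, -0.8]
gripper_width: 0.105
grasp_force: 59.0
```

```bash
python3 s.py
```

```text
[ 0.523  -0.1193  0.257 ] F [ 0.8  1.5 -0.8] M [ 0.16 -0.03 -0.  ] yaw 171.9 tz [-0.  0. -1.] j6 -1.793 9.6833
```

Call:
move_arm:
  rows:
    - [0,0.02,0.1,0,0,0,-1]
    - [0,0,0.1,0,0,0,-1]
    - [0,0,0.1,0,0,0,-1]
    - [0,0,0.1,0,0,0,-1]
    - [0,0,0,0,0,0,-1]
    - [0,0,0,0,0,0,-1]

```text
time: 10.18
tool_pos: [0.5232, -0.1193, 0.2538]
tool_rot: [0.0, 0.071, 0.998, -0.0]
contact_force: [-1.1, -0.5, 1.7]
gripper_width: 0.105
grasp_force: 59.5
```

```bash
python3 s.py
```

```text
[ 0.5232 -0.1193  0.2538] F [-1.1 -0.5  1.7] M [ 0.13  0.2  -0.02] yaw 171.9 tz [ 0. -0. -1.] j6 -1.792 10.1833
```

Call:
move_arm:
  rows:
    - [0,0,0.05,0,0,0,-1]
    - [0,0,0.05,0,0,0,-1]
    - [0,0,0,0,0,0,-1]
    - [0,0,0,0,0,0,-1]

```text
time: 10.52
tool_pos: [0.5234, -0.1193, 0.2535]
tool_rot: [0.001, 0.071, 0.998, -0.0]
contact_force: [-1.4, 1.4, 6.2]
gripper_width: 0.1
grasp_force: 60.0
```

```bash
python3 s.py
```

```text
[ 0.5234 -0.1193  0.2535] F [-1.4  1.4  6.2] M [0.17 0.42 0.02] yaw 171.9 tz [ 0.001 -0.001 -1.   ] j6 -1.792 10.5167
```

Call:
move_arm:
  rows:
    - [0,0,0.02,0,0,2,-1]
    - [0,0,0,0,0,2,-1]
    - [0,0,0,0,0,2,-1]
    - [0,0,0,0,0,2,-1]
    - [0,0,0,0,0,2,-1]
    - [0,0,0,0,0,2,-1]
    - [0,0,0,0,0,2,-1]
    - [0,0,0,0,0,2,-1]
    - [0,0,0,0,0,2,-1]
    - [0,0,0,0,0,2,-1]
    - [0,0,0,0,0,2,-1]
    - [0,0,0,0,0,0,-1]

```text
time: 11.52
tool_pos: [0.5234, -0.1184, 0.2519]
tool_rot: [0.0, 0.26, 0.966, 0.001]
contact_force: [1.9, 3.4, 0.5]
gripper_width: 0.108
grasp_force: 59.2
```

```bash
python3 s.py
```

```text
[ 0.5234 -0.1184  0.2519] F [1.9 3.4 0.5] M [ 0.63 -0.18  0.06] yaw 149.9 tz [ 0.001  0.002 -1.   ] j6 -1.408 11.5167
```

Wafer 1 took the key. On to the second.

Call:
move_arm:
  rows:
    - [0,0,0.1,0,0,0,-1]
    - [0,0,0.1,0,0,0,-1]
    - [0,0,0.1,0,0,0,-1]
    - [0,0,0.1,0,0,0,-1]
    - [0,0,0,0,0,0,-1]

```text
time: 11.93
tool_pos: [0.5234, -0.1186, 0.248]
tool_rot: [0.0, 0.259, 0.966, 0.001]
contact_force: [2.0, 5.1, 0.9]
gripper_width: 0.104
grasp_force: 59.3
```

```bash
python3 s.py
```

```text
[ 0.5234 -0.1186  0.248 ] F [2.  5.1 0.9] M [ 1.03 -0.28  0.01] yaw 149.94 tz [ 0.001  0.002 -1.   ] j6 -1.409 11.9333
```

Call:
move_arm:
  rows:
    - [0,0.06,0.1,0,0,0,-1]
    - [0,0,0.1,0,0,0,-1]
    - [0,0,0.1,0,0,0,-1]
    - [0,0,0.1,0,0,0,-1]
    - [0,0,0.05,0,0,0,-1]
    - [0,0,0,0,0,0,-1]
    - [0,0,0,0,0,0,-1]

```text
time: 12.52
tool_pos: [0.5235, -0.1185, 0.2439]
tool_rot: [0.0, 0.26, 0.966, 0.0]
contact_force: [0.1, 5.5, 3.3]
gripper_width: 0.109
grasp_force: 59.7
```

```bash
python3 s.py
```

```text
[ 0.5235 -0.1185  0.2439] F [0.1 5.5 3.3] M [ 1.02 -0.02  0.03] yaw 149.91 tz [ 0.     0.001 -1.   ] j6 -1.407 12.5167
```

Call:
move_arm:
  rows:
    - [0.04,0.07,0.05,0,0,0,-1]
    - [0,0,0.05,0,0,0,-1]
    - [0,0,0.02,0,0,0,-1]
    - [0,0,0,0,0,0,-1]
    - [0,0,0,0,0,-2,-1]
    - [0,0,0,0,0,-2,-1]
    - [0,0,0,0,0,-2,-1]
    - [0,0,0,0,0,-2,-1]
    - [0,0,0,0,0,-2,-1]
    - [0,0,0,0,0,-2,-1]
    - [0,0,0,0,0,-2,-1]
    - [0,0,0,0,0,-2,-1]
    - [0,0,0,0,0,-2,-1]
    - [0,0,0,0,0,-2,-1]
    - [0,0,0,0,0,-2,-1]
    - [0,0,0,0,0,0,-1]

```text
time: 13.85
tool_pos: [0.5234, -0.1186, 0.2427]
tool_rot: [0.0, 0.071, 0.998, -0.001]
contact_force: [-0.2, 1.9, 2.4]
gripper_width: 0.109
grasp_force: 59.8
```

```bash
python3 s.py
```

```text
[ 0.5234 -0.1186  0.2427] F [-0.2  1.9  2.4] M [ 0.32  0.11 -0.  ] yaw 171.9 tz [ 0.    -0.002 -1.   ] j6 -1.79 13.85
```

Call:
move_arm:
  rows:
    - [0,0.03,0.05,0,0,0,-1]
    - [0,0,0.05,0,0,0,-1]
    - [0,0,0.05,0,0,0,-1]
    - [0,0,0,0,0,0,-1]
    - [0,0,0,0,0,0,-1]

```text
time: 14.27
tool_pos: [0.5234, -0.1184, 0.2411]
tool_rot: [0.0, 0.071, 0.997, -0.001]
contact_force: [-1.3, -3.5, 4.7]
gripper_width: 0.109
grasp_force: 59.9
```

```bash
python3 s.py
```

```text
[ 0.5234 -0.1184  0.2411] F [-1.3 -3.5  4.7] M [-0.57  0.29 -0.05] yaw 171.87 tz [-0.    -0.002 -1.   ] j6 -1.789 14.2667
```

Call:
move_arm:
  rows:
    - [0,-0.05,0.1,0,0,0,-1]
    - [0,0,0.1,0,0,0,-1]
    - [0,0,0.1,0,0,0,-1]
    - [0,0,0.1,0,0,0,-1]
    - [0,0,0,0,0,0,-1]

```text
time: 14.68
tool_pos: [0.5234, -0.1184, 0.2366]
tool_rot: [-0.0, 0.071, 0.997, -0.0]
contact_force: [-1.2, -3.3, 3.6]
gripper_width: 0.107
grasp_force: 59.7
```

```bash
python3 s.py
```

```text
[ 0.5234 -0.1184  0.2366] F [-1.2 -3.3  3.6] M [-0.67  0.12 -0.09] yaw 171.89 tz [-0.    -0.001 -1.   ] j6 -1.79 14.6833
```

Call:
move_arm:
  rows:
    - [0,-0.06,0.1,0,0,0,-1]
    - [0,0,0.1,0,0,0,-1]
    - [0,0,0.05,0,0,0,-1]
    - [0,0,0,0,0,0,-1]
    - [0,0,0,0,0,0,-1]

```text
time: 15.1
tool_pos: [0.5234, -0.1186, 0.235]
tool_rot: [0.0, 0.071, 0.998, 0.0]
contact_force: [-2.4, -1.0, 6.3]
gripper_width: 0.108
grasp_force: 60.5
```

```bash
python3 s.py
```

```text
[ 0.5234 -0.1186  0.235 ] F [-2.4 -1.   6.3] M [-0.27  0.43 -0.1 ] yaw 171.91 tz [ 0.  0. -1.] j6 -1.791 15.1
```

Call:
move_arm:
  rows:
    - [0,0,0.05,0,0,0,-1]
    - [0,0,0.05,0,0,0,-1]
    - [0,0,0,0,0,0,-1]
    - [0,0,0,0,0,0,-1]

```text
time: 15.43
tool_pos: [0.5234, -0.1186, 0.235]
tool_rot: [0.0, 0.071, 0.998, 0.0]
contact_force: [-4.2, -1.8, 10.3]
gripper_width: 0.107
grasp_force: 60.9
```

```bash
python3 s.py
python3 - <<'E'
from h import *
f=manip.grab_frame("scene");np.save("scene2.npy",f,allow_pickle=True);cv2.imwrite("pics/g4.png",cv2.resize(f["img"][145:205,255:330],None,fx=9,fy=9,interpolation=cv2.INTER_CUBIC))
E
```

```text
[ 0.5234 -0.1186  0.235 ] F [-4.2 -1.8 10.3] M [-0.23  0.68 -0.11] yaw 171.91 tz [ 0.001  0.    -1.   ] j6 -1.791 15.4333
```

View pics/g4.png

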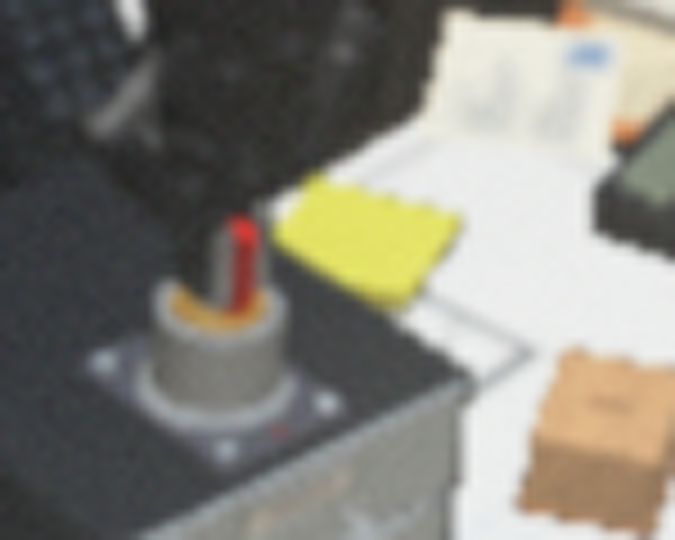

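The head's bottom (scene ~(281,179)) sits on the lock and z is exactly as expected: home. Now the turn.

Call:
move_arm:
  rows:
    - [0.05,0,-0.05,0,0,3,-1]
    - [0,0,0,0,0,3,-1]
    - [0,0,0,0,0,3,-1]
    - [0,0,0,0,0,3,-1]
    - [0,0,0,0,0,3,-1]
    - [0,0,0,0,0,3,-1]
    - [0,0,0,0,0,3,-1]
    - [0,0,0,0,0,3,-1]
    - [0,0,0,0,0,3,-1]
    - [0,0,0,0,0,3,-1]
    - [0,0,0,0,0,0,-1]

```text
time: 16.4
tool_pos: [0.5236, -0.1179, 0.235]
tool_rot: [0.001, 0.327, 0.945, 0.001]
contact_force: [-0.2, 1.1, 7.8]
gripper_width: 0.106
grasp_force: 60.3
```

```bash
python3 s.py
```

```text
[ 0.5236 -0.1179  0.235 ] F [-0.2  1.1  7.8] M [0.04 0.14 0.14] yaw 141.86 tz [ 0.002  0.001 -1.   ] j6 -1.267 16.4
```

Call:
move_arm:
  rows:
    - [0,0,0,0,0,3,-1]
    - [0,0,0,0,0,3,-1]
    - [0,0,0,0,0,3,-1]
    - [0,0,0,0,0,3,-1]
    - [0,0,0,0,0,3,-1]
    - [0,0,0,0,0,3,-1]
    - [0,0,0,0,0,3,-1]
    - [0,0,0,0,0,3,-1]
    - [0,0,0,0,0,3,-1]
    - [0,0,0,0,0,3,-1]
    - [0,0,0,0,0,0,-1]

```text
time: 17.32
tool_pos: [0.524, -0.1176, 0.235]
tool_rot: [0.001, 0.56, 0.828, 0.002]
contact_force: [1.5, 1.0, 7.2]
gripper_width: 0.111
grasp_force: 60.2
```

```bash
python3 s.py
```

```text
[ 0.524  -0.1176  0.235 ] F [1.5 1.  7.2] M [ 0.2  -0.24  0.15] yaw 111.88 tz [ 0.004  0.002 -1.   ] j6 -0.743 17.3167
```

Call:
move_arm:
  rows:
    - [0,0,0,0,0,3,-1]
    - [0,0,0,0,0,3,-1]
    - [0,0,0,0,0,3,-1]
    - [0,0,0,0,0,3,-1]
    - [0,0,0,0,0,3,-1]
    - [0,0,0,0,0,3,-1]
    - [0,0,0,0,0,3,-1]
    - [0,0,0,0,0,3,-1]
    - [0,0,0,0,0,3,-1]
    - [0,0,0,0,0,3,-1]
    - [0,0,0,0,0,3,-1]
    - [0,0,0,0,0,3,-1]
    - [0,0,0,0,0,0,-1]
    - [0,0,0,0,0,0,-1]

```text
time: 18.48
tool_pos: [0.5246, -0.1177, 0.235]
tool_rot: [0.001, 0.788, 0.615, 0.003]
contact_force: [4.0, 1.8, 6.0]
gripper_width: 0.105
grasp_force: 60.0
```

```bash
python3 s.py
```

```text
[ 0.5246 -0.1177  0.235 ] F [4.  1.8 6. ] M [ 0.18 -0.7   0.2 ] yaw 75.97 tz [ 0.006  0.002 -1.   ] j6 -0.116 18.4833
```

Call:
move_arm:
  rows:
    - [0,0.06,0,0,0,1.5,-1]
    - [0,0,0,0,0,1.5,-1]
    - [0,0,0,0,0,0,-1]
    - [0,0,0,0,0,0,-1]
    - [0,0,0,0,0,0,-1]

```text
time: 18.9
tool_pos: [0.5248, -0.1177, 0.235]
tool_rot: [0.0, 0.804, 0.595, 0.002]
contact_force: [2.1, 1.6, 6.0]
gripper_width: 0.11
grasp_force: 60.2
```

```bash
python3 s.py
python3 - <<'E'
from h import *
a=np.load("scene2.npy",allow_pickle=True).item()["img"]
f=manip.grab_frame("scene");np.save("scene3.npy",f,allow_pickle=True)
c=lambda i:cv2.resize(i[145:245,250:320],None,fx=5.5,fy=5.5,interpolation=cv2.INTER_CUBIC)
cv2.imwrite("pics/g5.png",np.hstack([c(a),c(f["img"])]))
ps=-8.2*np.pi/180;X=np.array([np.cos(ps),np.sin(ps),0])
for p0 in([.4685,-.11,.17],): print(proj(f,np.array(p0)),proj(f,np.array(p0)-X*.0314))
E
```

```text
[ 0.5248 -0.1177  0.235 ] F [2.1 1.6 6. ] M [ 0.24 -0.38  0.17] yaw 72.99 tz [ 0.004  0.002 -1.   ] j6 -0.064 18.9
[289.58602645 197.23785078] [296.31645879 202.00009649]
```

View pics/g5.png

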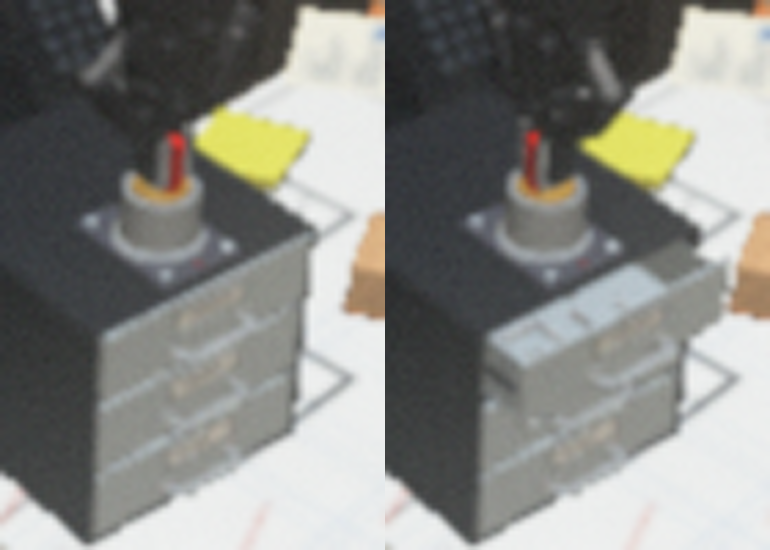

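Right panel: the top drawer is out, its corner moved (6.7,6.2) px against (6.7,4.8) predicted for 31 mm. A final degree for margin, then hold.

Call:
move_arm:
  rows:
    - [0,0.03,0,0,0,1,-1]
    - [0,0,0,0,0,0,-1]
    - [0,0,0,0,0,0,-1]
    - [0,0,0,0,0,0,-1]
    - [0,0,0,0,0,0,-1]
    - [0,0,0,0,0,0,-1]

```text
time: 19.45
tool_pos: [0.5249, -0.1177, 0.235]
tool_rot: [0.0, 0.809, 0.588, 0.002]
contact_force: [1.0, 2.1, 6.4]
gripper_width: 0.107
grasp_force: 60.3
```

```bash
python3 s.py
python3 - <<'E'
from h import *
S0=np.load("scene0.npy",allow_pickle=True).item()["img"].astype(int);f=manip.grab_frame("scene")["img"].astype(int)
for n,b in(("cup",(225,235,262,280)),("glue",(172,245,195,285))): print(n,abs(S0-f)[b[1]:b[3],b[0]:b[2]].mean())
E
```

```text
[ 0.5249 -0.1177  0.235 ] F [1.  2.1 6.4] M [ 0.29 -0.16  0.24] yaw 71.99 tz [ 0.004  0.002 -1.   ] j6 -0.047 19.45
cup 1.1543543543543544
glue 1.3467391304347827
```

Cup and glue are unmoved, the key is home and held turned.

```bash
python3 -c "
from plant import manip; print(manip.job_done())"
```

```text
the job is handed in; nothing more can be done
None
```

The key is fully home and turned a quarter turn clockwise, the top drawer is about 31 mm ajar, the gripper is still holding the key turned, the cup and glue stick have not moved, and the job is handed in (the hand-in call returned no verdict).

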